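# Set the locking speed dial of a tube roller mixer

### The job

Set the speed of the tube roller mixer to 6: lift its locking dial all the way up until it stops, turn it click by click until its white pointer stands at mark 6 (six clicks up from the dial's stop at 0), then press it fully home so that it locks, and let go. Work with a light hand: the mixer must stay on its feet where it is, not tipped or lifted by the pull nor leaned on with more than 30 N, and the tubes on its rollers and the things beside it must stay where they are.

Things in the scene. Friction and masses are not known exactly. Their poses are not given: they have to be found in the camera images.
- mixer: Tube roller mixer standing loose on rubber feet: white housing 220 (x) x 370 (y) x 102 mm, about 2.9 kg. Origin: centre of its underside, z up; its front is its -x side. Grey rollers fill its +y part. The flat control deck is the part from y = -185 to -54 mm, 85 mm above the bench, with the dial, its scale and a low rocker switch near the front edge.
- dial_axis (a point): Deck surface on the dial's axis, (-10, -120, 85) mm in the mixer's frame, fixed to the mixer. The dial there is a round black fluted knob, 40 mm across, 37 mm tall, sides upright, with a white line on top and a white pointer at its foot. Its top is 38 mm above the deck when home, 46 mm when up against its firm stop; it starts 0 to 2.5 mm above home. A cheek 17 mm higher than the deck starts 66 mm off on the +y side.
- mark_0 (a point): Point on the deck 22 mm from the dial's axis, where the pointer's tip is at mark 0. The scale has 11 dark marks, 0 to 10, clockwise from above, 24 to 37 mm out; 0, 5 and 10 are longer, 0 has a dot. One mark is one click, 24 degrees (0.419 rad). The dial has firm stops at 0 and 10. It starts at a mark from 0 to 3; its angle and height are not measured: see or feel them.
- mark_6 (a point): The same point for mark 6, six clicks clockwise from the stop at 0. A sprung roller holds the dial at each mark: turning it takes up to about 0.2 N m before a click, and it pulls ahead with 0.1 N m after. Sliding it up or down takes about 5 N and it stays where left. Less than 4.5 mm above home a pin locks it against turning; between marks it cannot be pressed home.
- table: The bench, its top at z = 0.
- tube0_c (a point): Middle of a capped sample tube, 13 x 75 mm, lying loose between two rollers of the mixer; leave it there.
- tube1_c (a point): Middle of a second such tube on the rollers; leave it there.
- rack: Steel rack 110 x 220 mm full of standing tubes, 80 mm high, loose on the bench; origin at the centre of its underside. Leave alone.
- spray: Plastic bottle, 68 mm in diameter, 170 mm tall, standing loose on the bench; origin at the centre of its underside. Leave alone.

How it is judged:
By the outcome, as a careful person would: the job done as asked, in the order asked, and still so for the second after the job is handed in, with the robot touching nothing.
It also fails if it takes over 72 s, if anything falls off the work surface, if the arm or the gripper's body presses on something with over 40 N, if the wrist force passes 120 N, or if a joint passes its speed limit or range.

### The arm

A 7-joint arm with a two-finger parallel gripper is mounted at the origin on the work surface. World frame = base frame: x ahead of the robot, y to its left, z up, the work surface at z = 0. Lengths are in m, angles in rad, forces in N, time in s.
With the tool pointing down it reaches from about 0.425 to 0.925 m from the base axis. Payload 6.8 kg.
Tool frame: the origin (TCP) lies at the very end of the fingers, on their centre line; the grasp point (between the pads) lies 19 mm behind it (r.grip_depth is the distance from the TCP to the grasp point, in m); z points along the fingers, y is the direction in which the jaws open and shut (so a half turn about z gives the same grasp; the last joint's range is limited). The gripper opens to 85 mm and grips with 20 to 120 N. Pads are 22 mm wide; open, the fingers measure 114 mm over their backs; the gripper's body (76 mm by 85 mm) begins 54 mm behind the grasp point. The pads swing forward as they close: fully open they stand 13 mm farther back than shut.
Start: joints at [1.084, 0.477, 0.022, 1.555, -0.011, 1.109, -0.083], TCP at [0.25, -0.627, 0.231] pointing down, gripper open.
Joint ranges: [-2.96, 2.96], [-0.34, 2.1], [-1.41, 1.46], [0.24, 2.44], [-1.37, 4.51], [0.17, 1.92], [-2.96, 2.96]. Speed limits (rad/s): [2.39, 2.39, 3.14, 3.14, 3.14, 3.14, 3.14].

### API

Orientations are given as a rotation vector (axis times angle).
In Python, from bench import status, eyes, workorder, spotter, r gives the robot as it stands.
- The arm moves only by the tool drive_tool, never from a script. Its argument "commands" is a list of rows, each an object of numbers: "rx", "ry", "rz": the turn, a rotation vector about the world's x, y, z normalised to -1 to 1, where 1 is 8 degrees; "tx", "ty", "tz": the shift along the world's x, y, z normalised to -1 to 1, where 1 is 20 mm; "grip": the closure, from -1 (fully open) to 1 (shut). A call has 1 to 10 rows; each row shifts and turns the commanded pose from where the row before left it; what a row does not reach is not made up. A row lasts 1/8 s, in which the tool goes at most 62.5 mm and 10.7 degrees, less where a joint would pass 70% of its speed; a pose out of reach is approached as far as the arm can. A call with a number of a shift or a turn outside -1 to 1 is refused whole. A call with a gripper value outside its range is refused whole. The fingers move at their own pace and stop on an object; "grip_force" is the grip in N (left out, the last holds). Time passes only in rows, so rows that do not move let the fingers close. It gives the time, the measured TCP pose, the force and the opening at its end, in the units of the state.
- status.get_obs(): the state, without advancing time (a new reading comes with each control period).
- eyes.grab_frame(name): name is "scene" or "top" or "wrist"; returns a dict with "frame" (480x640x3 uint8, blue, green, red), "range_z" (480x640 float32, m along the optical axis (not along the pixel's ray), 0 where there is no reading), "fx", "fy", "cx", "cy" (pixels), "T" (4x4, takes a point from camera to world coordinates); the wrist camera has in their place "T_tool_cam" (4x4, takes a point from camera to tool coordinates, whose origin is the TCP and whose axes are the flange's). Camera axes: x right, y down, z forward; pixel columns grow to the right and rows downward; lengths in m; the calibration is good to about 2 mm. A picture is of the moment at which its call begins: read the wrist's pose just before it.
- workorder.hand_in(): hands the job in, once; it reports no verdict.
Trained networks look in the newest picture that a camera, given by its name, has taken for a name from the list of things; names that differ only in an ending like _2 or _b are one class to them, and where a whole thing is asked for, a point or a joint stands for the part that bears it (a point fixed in the world has none). Each returns a list of dicts, best first, with "confidence" (0 to 1); they miss things now and then, are a little off and sometimes report something else, mostly with a low value. They report only what shows in the picture. A call takes as long as a camera call.
- spotter.boxes_of(camera, target): "position" ([column, row] as shares, 0 to 1, of the picture: columns of its width, rows of its height, amid what is visible of it).
- spotter.masks_of(camera, target): "mask" (480x640 bool, what is visible of it) and "position" ([column, row] as shares, 0 to 1, of the picture: columns of its width, rows of its height, amid what is visible of it).
The state is a dict: "clock": time; "joints": joint angles; "qvel": joint speeds; "tau": joint torques, N m; "tcp_pos": TCP position; "orientation": TCP orientation; "contact_force": force on the tool from outside, world axes, zero at the start; "moment": the same for the moment, N m; "grip_width": finger opening in m.
Only numpy, scipy, OpenCV 4.12 (cv2) and the standard library are available. Lean on these libraries where they do the work, as an engineer would, in place of code of your own. Each camera call takes 0.05 s, during which the arm holds its last target.

## Working session

There is one attempt and no reset: what is moved stays moved. The work goes in short steps, Python scripts to look and compute and a tool call to move; the robot and the scene stay as the last step left them, time stands still between calls to the robot, and variables do not carry over. Pictures are saved under pics/ and viewed, and the job is handed in when it is done.

Besides the shell and the picture viewer there is one more tool, called after "Call:" as a command line: name --argument value ..., lists and objects as JSON in quotes. drive_tool: Moves the arm, as the interface text tells. Scaled input: -1 to 1 covers 20 mm each way for a shift and 8 degrees each way for a turn. Its arguments: {"type":"object","properties":{"commands":{"type":"array","items":{"type":"object","properties":{"rx":{"type":"number"},"ry":{"type":"number"},"rz":{"type":"number"},"tx":{"type":"number"},"ty":{"type":"number"},"tz":{"type":"number"},"grip":{"type":"number"}}}},"grip_force":{"type":"number"}},"required":["commands"]}

```bash
mkdir -p pics; ls
python3 - <<'E'
from bench import status, eyes, workorder, spotter, r
import cv2,numpy as np
o=status.get_obs()
for k,v in o.items(): print(k,np.round(v,4))
for n in ("scene","top","wrist"):
    f=eyes.grab_frame(n); cv2.imwrite(f"pics/{n}0.png",f["frame"]); np.savez(f"{n}0.npz",**f)
    print(n,f["fx"],f["cx"],f["cy"],np.round(f.get("T",f.get("T_tool_cam")),4).tolist())
    for t in ("mixer","dial_axis","mark_0","mark_6"):
        print(t,[(np.round(np.array(b["position"])*[640,480],1).tolist(),round(b["confidence"],2)) for b in spotter.boxes_of(n,t)[:2]])
print(r.grip_depth)
E
```

```text
pics
clock 0.0
joints [ 1.0839  0.4778  0.0223  1.5565 -0.0115  1.1093 -0.0831]
qvel [-0.0002 -0.0002  0.0014 -0.0009  0.0007 -0.0011 -0.001 ]
tau [-8.00000e-04 -5.96464e+01  1.60740e+00 -2.81206e+01  1.24000e-02
  9.30000e-03 -0.00000e+00]
tcp_pos [ 0.2494 -0.6266  0.2303]
orientation [-3.0837e+00 -5.9120e-01  7.0000e-04]
contact_force [-0.6166  0.616   0.5125]
moment [-0.0452 -0.0273  0.069 ]
grip_width 0.0852
scene 592.6241152634002 319.5704115738913 241.59580079303998 [[-0.1462, 0.762, -0.6308, 1.1449], [0.9893, 0.1119, -0.0942, 0.003], [-0.0012, -0.6378, -0.7702, 0.8801], [0.0, 0.0, 0.0, 1.0]]
mixer [([371.5, 300.9], 0.88)]
dial_axis [([370.7, 303.2], 0.68)]
mark_0 [([374.1, 303.6], 0.71)]
mark_6 [([374.1, 303.6], 0.71)]
top 555.6018068019104 314.50902028712767 230.61341259045076 [[-0.0279, -0.9954, 0.0918, 0.39], [-0.9996, 0.0273, -0.0068, -0.0737], [0.0042, -0.092, -0.9958, 1.1479], [0.0, 0.0, 0.0, 1.0]]
mixer [([267.8, 196.6], 0.67)]
dial_axis [([267.5, 200.3], 0.97)]
mark_0 [([264.3, 196.9], 0.78)]
mark_6 [([264.3, 196.9], 0.78)]
wrist 382.4377375211189 313.06459601884575 243.13941513654876 [[-0.0005, -0.9455, -0.3257, 0.0836], [1.0, -0.0007, 0.0005, 0.0014], [-0.0007, -0.3257, 0.9455, -0.1434], [0.0, 0.0, 0.0, 1.0]]
mixer []
dial_axis []
mark_0 []
mark_6 []
0.0187
```

View pics/scene0.png

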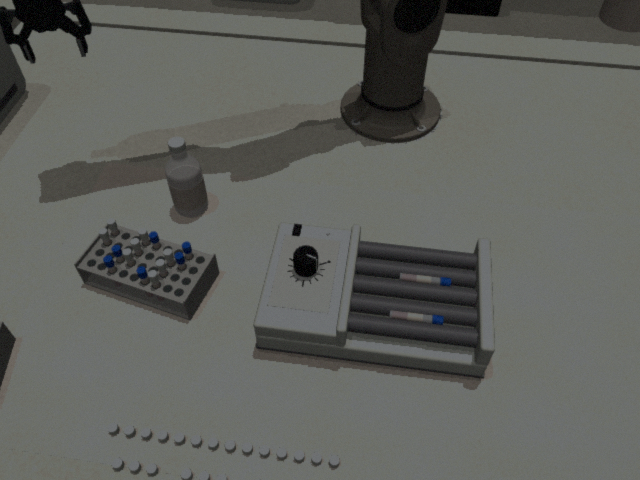

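View pics/top0.png

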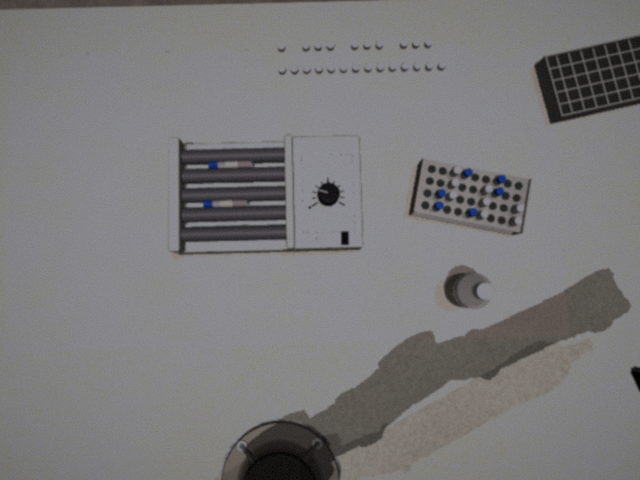

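The mixer's deck is at the right in the top view, with the dial near (328,194). The rack is at (470,196) and the spray bottle at (467,288). Next I'll enlarge the dial and locate the mixer's pose.

```bash
cat > h.py <<'E'
import numpy as np,cv2
from bench import status, eyes, spotter, r
from scipy.spatial.transform import Rotation as R
def w2p(f,P,T=None):
    T=f["T"] if T is None else T
    p=(np.asarray(P)-T[:3,3])@T[:3,:3]
    return np.stack([f["fx"]*p[...,0]/p[...,2]+f["cx"],f["fy"]*p[...,1]/p[...,2]+f["cy"]],-1)
def onz(f,uv,z,T=None):
    T=f["T"] if T is None else T
    uv=np.asarray(uv,float)
    d=np.stack([(uv[...,0]-f["cx"])/f["fx"],(uv[...,1]-f["cy"])/f["fy"],np.ones(uv.shape[:-1])],-1)@T[:3,:3].T
    s=(z-T[2,3])/d[...,2]
    return T[:3,3]+d*s[...,None]
def wristT(o,f):
    T=np.eye(4);T[:3,:3]=R.from_rotvec(o["orientation"]).as_matrix();T[:3,3]=o["tcp_pos"]
    return T@f["T_tool_cam"]
def obs():
    o=status.get_obs()
    e=R.from_rotvec(o["orientation"]).as_matrix()
    print("t",round(float(o["clock"]),3),"p",np.round(o["tcp_pos"],4),"yaxis yaw",round(float(np.degrees(np.arctan2(e[1,1],e[0,1]))),2),"zdir",np.round(e[:,2],3),"F",np.round(o["contact_force"],2),"M",np.round(o["moment"],2),"w",round(float(o["grip_width"]),4),"j7",round(float(o["joints"][6]),3))
    return o
E
python3 - <<'E'
from h import *
for n,(x,y,w,h) in {"top":(280,130,90,125),"scene":(250,215,110,130)}.items():
    f=np.load(n+"0.npz"); im=f["frame"][y:y+h,x:x+w]
    im=cv2.resize(im,None,fx=600/h,fy=600/h,interpolation=cv2.INTER_CUBIC)
    im=cv2.convertScaleAbs(im,alpha=1.5); cv2.imwrite(f"pics/{n}z.png",im)
t=np.load("top0.npz"); s=np.load("scene0.npz")
for u in [(294,136),(360,136),(362,248),(288,249)]: print("deck corner",onz(t,u,.085).round(4))
for k in (-10,0,10): print("range",[round(float(t["range_z"][194,328+k]),4)])
print("dialtop from top", onz(t,(328,194),.124).round(4))
obs()
E
```

```text
deck corner [ 0.6745 -0.0461  0.085 ]
deck corner [ 0.671  -0.1749  0.085 ]
deck corner [ 0.452  -0.1709  0.085 ]
deck corner [ 0.454  -0.0292  0.085 ]
range [1.0323]
range [1.0319]
range [1.0295]
dialtop from top [ 0.5522 -0.1077  0.124 ]
t 0.75 p [ 0.2496 -0.6272  0.2313] yaxis yaw -68.3 zdir [ 0. -0. -1.] F [-0.03  0.46  0.42] M [-0.    0.03  0.  ] w 0.0852 j7 -0.083
```

View pics/topz.png

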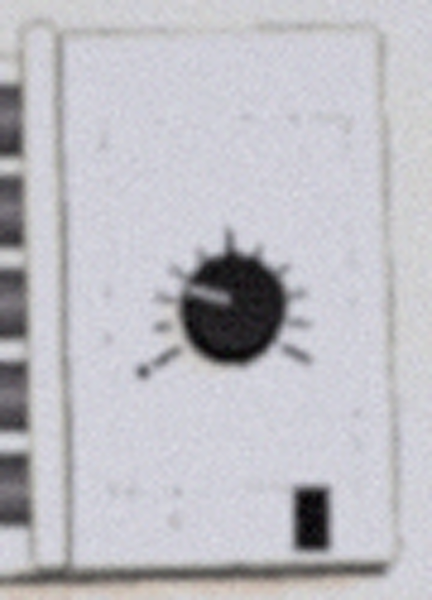

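View pics/scenez.png

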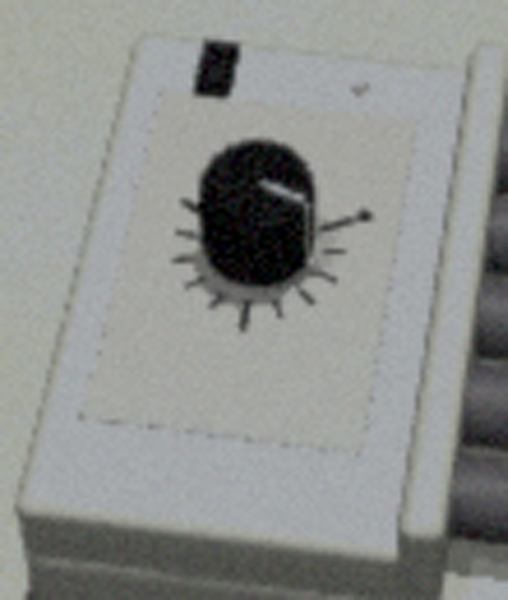

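The white line on the dial points near mark 2 of the scale (0 is the dotted mark at lower left in the top view). I'll move above the dial to look with the wrist camera.

Call:
drive_tool --commands '[{"tz":1,"ty":0.5},{"tz":1,"ty":1,"tx":0.58,"rz":0.5},{"ty":1,"tx":0.58,"rz":0.5},{"ty":1,"tx":0.58,"rz":0.5},{"ty":1,"tx":0.58,"rz":0.5},{"ty":1,"tx":0.58,"rz":0.5},{"ty":1,"tx":0.58,"rz":0.5},{"ty":1,"tx":0.58,"rz":0.5},{"ty":1,"tx":0.58,"rz":0.5},{"ty":1,"tx":0.58,"rz":0.5}]'

```text
validation failed for argument at $.co...
```

Call:
drive_tool --commands '[{"ty":1,"tx":0.58,"rz":0.5},{"ty":1,"tx":0.58,"rz":0.5},{"ty":1,"tx":0.58,"rz":0.5},{"ty":1,"tx":0.58,"rz":0.5},{"ty":1,"tx":0.58,"rz":0.5},{"ty":1,"tx":0.58,"rz":0.5},{"ty":1,"tx":0.58,"rz":0.5},{"ty":1,"tx":0.58,"rz":0.5},{"ty":1,"tx":0.58,"rz":0.5},{"ty":1,"tx":0.58,"rz":0.5}]'

```text
validation failed for argument at $.co...
```

Call:
drive_tool --commands '[{"ty":1,"tx":0.58,"rz":0.5},{"ty":1,"tx":0.58,"rz":0.5},{"ty":1,"tx":0.58,"rz":0.5},{"ty":1,"tx":0.58,"rz":0.5,"tz":-0.5},{"ty":1,"tx":0.58,"rz":0.5,"tz":-0.5},{"ty":1,"tx":0.58,"rz":0.5,"tz":-0.5},{"ty":0.4,"tx":0.3,"rz":0.5,"tz":-0.5},{},{}]'

```text
validation failed for argument at $.co...
```

Run:
```python
from h import *
o=obs(); f=eyes.grab_frame("wrist"); np.savez("w1.npz",T=wristT(o,f),**f)
cv2.imwrite("pics/w1.png",cv2.convertScaleAbs(f["frame"],alpha=1.5))
T=wristT(o,f); print(w2p(f,[.5522,-.1077,.124],T))
```

```text
t 0.75 p [ 0.2496 -0.6272  0.2313] yaxis yaw -68.3 zdir [ 0. -0. -1.] F [-0.03  0.46  0.42] M [-0.    0.03  0.  ] w 0.0852 j7 -0.083
[ -982.26943469 -1320.57353325]
```

View pics/w1.png

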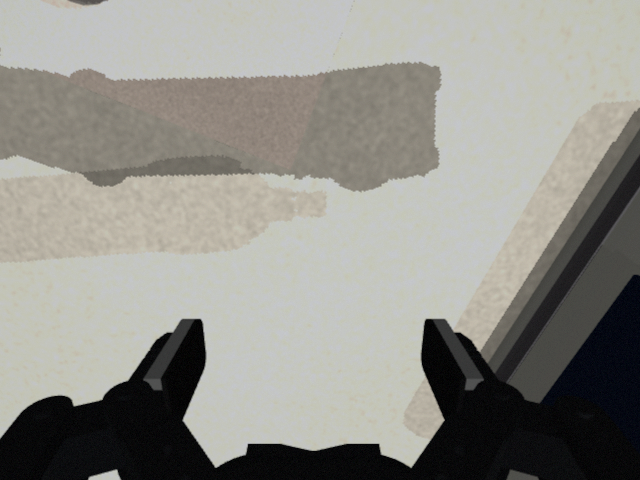

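The calls were refused, so the arm hasn't moved. I'll try again with every key given in each row.

Call:
drive_tool --commands '[{"tx":0,"ty":0.5,"tz":1,"rx":0,"ry":0,"rz":0,"grip":-1}]'

```text
clock: 0.92
tcp_pos: [0.249, -0.6162, 0.2502]
orientation: [-3.082, -0.59, 0.002]
contact_force: [-0.8, 0.9, -0.1]
grip_width: 0.0853
```

Call:
drive_tool --commands '[{"tx":0.58,"ty":1,"tz":1,"rx":0,"ry":0,"rz":0.5,"grip":-1},{"tx":0.58,"ty":1,"tz":0,"rx":0,"ry":0,"rz":0.5,"grip":-1},{"tx":0.58,"ty":1,"tz":0,"rx":0,"ry":0,"rz":0.5,"grip":-1},{"tx":0.58,"ty":1,"tz":0,"rx":0,"ry":0,"rz":0.5,"grip":-1},{"tx":0.58,"ty":1,"tz":0,"rx":0,"ry":0,"rz":0.5,"grip":-1},{"tx":0.58,"ty":1,"tz":0,"rx":0,"ry":0,"rz":0.5,"grip":-1},{"tx":0.58,"ty":1,"tz":0,"rx":0,"ry":0,"rz":0.5,"grip":-1},{"tx":0.58,"ty":1,"tz":0,"rx":0,"ry":0,"rz":0.5,"grip":-1},{"tx":0.58,"ty":1,"tz":0,"rx":0,"ry":0,"rz":0.5,"grip":-1},{"tx":0.58,"ty":1,"tz":0,"rx":0,"ry":0,"rz":0.5,"grip":-1}]'

```text
clock: 2.17
tcp_pos: [0.3664, -0.4158, 0.2714]
orientation: [2.693, 1.617, 0.0]
contact_force: [0.4, 0.3, -0.3]
grip_width: 0.0854
```

Call:
drive_tool --commands '[{"tx":0.58,"ty":1,"tz":0,"rx":0,"ry":0,"rz":0.5,"grip":-1},{"tx":0.58,"ty":1,"tz":0,"rx":0,"ry":0,"rz":0.5,"grip":-1},{"tx":0.58,"ty":1,"tz":0,"rx":0,"ry":0,"rz":0.5,"grip":-1},{"tx":0.58,"ty":1,"tz":0,"rx":0,"ry":0,"rz":0.5,"grip":-1},{"tx":0.58,"ty":1,"tz":0,"rx":0,"ry":0,"rz":0.5,"grip":-1},{"tx":0.58,"ty":1,"tz":0,"rx":0,"ry":0,"rz":0.5,"grip":-1},{"tx":0.58,"ty":1,"tz":0,"rx":0,"ry":0,"rz":0.5,"grip":-1},{"tx":0.58,"ty":1,"tz":0,"rx":0,"ry":0,"rz":0.5,"grip":-1},{"tx":0.58,"ty":1,"tz":0,"rx":0,"ry":0,"rz":0.5,"grip":-1},{"tx":0.58,"ty":1,"tz":0,"rx":0,"ry":0,"rz":0.5,"grip":-1}]'

```text
clock: 3.42
tcp_pos: [0.4824, -0.2158, 0.2713]
orientation: [-1.978, -2.441, -0.0]
contact_force: [0.2, 0.7, -0.4]
grip_width: 0.0857
```

Call:
drive_tool --commands '[{"tx":0.58,"ty":1,"tz":0,"rx":0,"ry":0,"rz":0.5,"grip":-1},{"tx":0.58,"ty":1,"tz":0,"rx":0,"ry":0,"rz":0.5,"grip":-1},{"tx":0.58,"ty":1,"tz":0,"rx":0,"ry":0,"rz":0.5,"grip":-1},{"tx":0.58,"ty":1,"tz":-0.5,"rx":0,"ry":0,"rz":0.5,"grip":-1},{"tx":0.58,"ty":1,"tz":-0.5,"rx":0,"ry":0,"rz":0.5,"grip":-1},{"tx":0.3,"ty":0.5,"tz":-0.5,"rx":0,"ry":0,"rz":0.5,"grip":-1},{"tx":0,"ty":0,"tz":-0.5,"rx":0,"ry":0,"rz":0,"grip":-1},{"tx":0,"ty":0,"tz":0,"rx":0,"ry":0,"rz":0,"grip":-1}]'

```text
clock: 4.42
tcp_pos: [0.5446, -0.1081, 0.23]
orientation: [-1.435, -2.792, 0.002]
contact_force: [0.1, -0.9, 1.2]
grip_width: 0.0859
```

Run:
```python
from h import *
o=obs(); f=eyes.grab_frame("wrist"); np.savez("w1.npz",T=wristT(o,f),**f)
cv2.imwrite("pics/w1b.png",cv2.convertScaleAbs(f["frame"],alpha=1.5))
T=wristT(o,f); print(w2p(f,[.5522,-.1077,.124],T))
```

```text
t 4.425 p [ 0.5446 -0.1081  0.23  ] yaxis yaw 35.61 zdir [-0.003 -0.    -1.   ] F [ 0.08 -0.94  1.17] M [-0.   -0.02 -0.04] w 0.0859 j7 0.526
[323.88497577 244.29728057]
```

View pics/w1b.png

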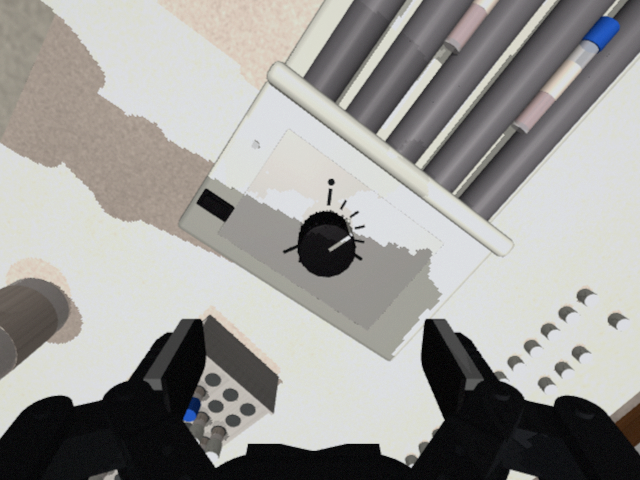

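The dial is at about (327,244), the white line points to upper right, and the dotted 0 mark is at (331,183). I'll rectify this to the deck plane and the dial-top plane.

Run:
```python
from h import *
f=dict(np.load("w1.npz")); T=f["T"]
C=np.array([.5522,-.1077]); ppm=4  # px per mm; image up=+x, left=+y
ims=[]
for z in (.085,.124):
    n=300
    r_,c_=np.mgrid[0:n,0:n]
    X=C[0]-(r_-n/2)/ppm/1000; Y=C[1]-(c_-n/2)/ppm/1000
    uv=w2p(f,np.stack([X,Y,np.full_like(X,z)],-1),T).astype(np.float32)
    im=cv2.remap(f["frame"],uv[...,0],uv[...,1],cv2.INTER_CUBIC)
    im=cv2.convertScaleAbs(im,alpha=2.)
    cv2.circle(im,(150,150),int(20*ppm),(0,255,0),1); cv2.circle(im,(150,150),2,(0,255,0),-1)
    ims.append(cv2.resize(im,None,fx=1.33,fy=1.33))
cv2.imwrite("pics/rect1.png",np.hstack(ims))
```

```text
(no output)
```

View pics/rect1.png

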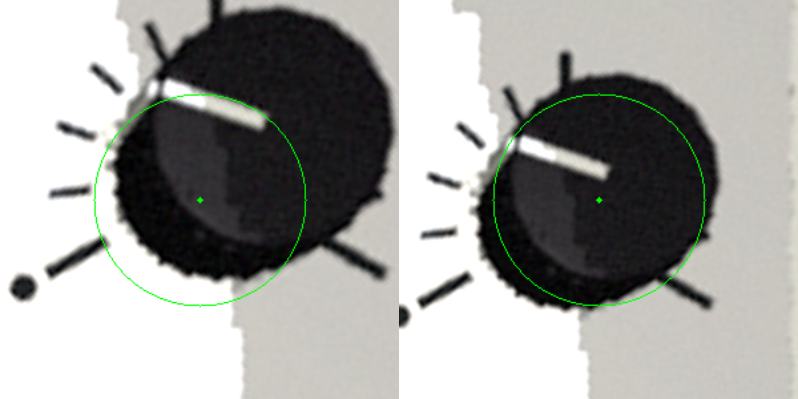

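Run:
```python
from h import *
f=dict(np.load("w1.npz")); T=f["T"]; D=f["range_z"]
v,u=np.mgrid[0:480,0:640]
P=np.stack([(u-f["cx"])/f["fx"]*D,(v-f["cy"])/f["fy"]*D,D],-1)@T[:3,:3].T+T[:3,3]
q=P[(D>0)]
d=np.hypot(q[:,0]-.5563,q[:,1]+.1103)
top=q[(d<.014)&(q[:,2]>.1)]; deck=q[(d>.035)&(d<.05)]
print("top z",np.median(top[:,2]),top[:,2].std(),len(top),"deck z",np.median(deck[:,2]),deck[:,2].std(),"diff",np.median(top[:,2])-np.median(deck[:,2]))
# tilt of deck
A=np.c_[deck[:,:2]-[.5563,-.1103],np.ones(len(deck))]; print(np.linalg.lstsq(A,deck[:,2],rcond=None)[0])
hi=q[(q[:,2]>.118)&(q[:,2]<.135)&(np.hypot(q[:,0]-.556,q[:,1]+.11)<.04)]
c,rad=cv2.minEnclosingCircle((hi[:,:2]*1000).astype(np.float32)); print("top pts circle",c,rad,hi.mean(0))
```

```text
top z 0.126396068066764 0.000654463335933022 1213 deck z 0.28144821342764137 0.09950854738096056 diff -0.15505214536087736
[-0.73337178  1.84885288  0.19324088]
top pts circle (556.4712524414062, -109.83048248291016) 20.99656867980957 [ 0.55529484 -0.10877961  0.12596031]
```

Call:
drive_tool --commands '[{"tx":0.3,"ty":-0.05,"tz":-1,"rx":0,"ry":0,"rz":0,"grip":-1},{"tx":0.29,"ty":-0.05,"tz":-1,"rx":0,"ry":0,"rz":0,"grip":-1},{"tx":0,"ty":0,"tz":-1,"rx":0,"ry":0,"rz":0,"grip":-1},{"tx":0,"ty":0,"tz":-0.5,"rx":0,"ry":0,"rz":0,"grip":-1},{"tx":0,"ty":0,"tz":0,"rx":0,"ry":0,"rz":0,"grip":-1},{"tx":0,"ty":0,"tz":0,"rx":0,"ry":0,"rz":0,"grip":-1}]' --grip_force 30

```text
clock: 5.22
tcp_pos: [0.5579, -0.1091, 0.1618]
orientation: [1.433, 2.795, 0.001]
contact_force: [0.2, -0.2, -0.0]
grip_width: 0.0855
```

Run:
```python
from h import *
o=obs(); f=eyes.grab_frame("wrist"); T=wristT(o,f); np.savez("w2.npz",T=T,**f)
D=f["range_z"]
v,u=np.mgrid[0:480,0:640]
P=np.stack([(u-f["cx"])/f["fx"]*D,(v-f["cy"])/f["fy"]*D,D],-1)@T[:3,:3].T+T[:3,3]
q=P[(D>0)]
d=np.hypot(q[:,0]-.5563,q[:,1]+.1103)
top=q[(d<.014)&(q[:,2]>.1)]; deck=q[(d>.035)&(d<.045)&(q[:,2]<.095)]
print("top z",np.median(top[:,2]),"deck z",np.median(deck[:,2]),len(deck),"diff",np.median(top[:,2])-np.median(deck[:,2]))
hi=q[(q[:,2]>.121)&(q[:,2]<.132)&(d<.035)]
c,rad=cv2.minEnclosingCircle((hi[:,:2]*1000).astype(np.float32)); print("top pts circle",c,rad)
im=cv2.convertScaleAbs(f["frame"],alpha=1.5)
for z,col in ((.085,(0,255,0)),(.125,(0,0,255))):
    a=np.linspace(0,2*np.pi,80)
    p=w2p(f,np.stack([.5563+.02*np.cos(a),-.1102+.02*np.sin(a),0*a+z],-1),T)
    cv2.polylines(im,[p.astype(int)],True,col,1)
    cv2.circle(im,tuple(w2p(f,[.5563,-.1102,z],T).astype(int)),2,col,-1)
cv2.imwrite("pics/w2.png",im)
```

```text
t 5.225 p [ 0.5579 -0.1091  0.1618] yaxis yaw 35.7 zdir [ 0.001 -0.    -1.   ] F [ 0.22 -0.15 -0.04] M [-0.05  0.01 -0.  ] w 0.0855 j7 0.474
top z 0.23744152097305016 deck z 0.08655217354763402 5864 diff 0.15088934742541615
top pts circle (555.8364868164062, -109.7777099609375) 20.761842727661133
```

View pics/w2.png

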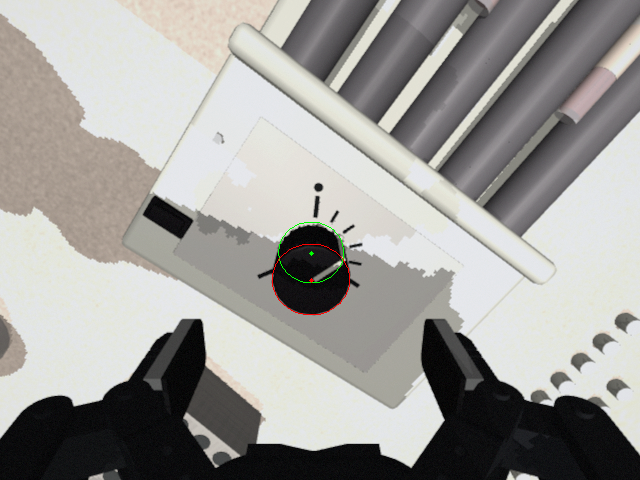

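The projected circles match the dial to within about 1 mm. The jaw centre is about 2 mm off along the jaw axis, so I'll correct that and go down around the dial.

Call:
drive_tool --commands '[{"tx":-0.1,"ty":-0.05,"tz":0,"rx":0,"ry":0,"rz":0,"grip":-1},{"tx":0,"ty":0,"tz":-1,"rx":0,"ry":0,"rz":0,"grip":-1},{"tx":0,"ty":0,"tz":-1,"rx":0,"ry":0,"rz":0,"grip":-1},{"tx":0,"ty":0,"tz":-0.5,"rx":0,"ry":0,"rz":0,"grip":-1},{"tx":0,"ty":0,"tz":-0.3,"rx":0,"ry":0,"rz":0,"grip":-1},{"tx":0,"ty":0,"tz":-0.2,"rx":0,"ry":0,"rz":0,"grip":-1},{"tx":0,"ty":0,"tz":0,"rx":0,"ry":0,"rz":0,"grip":-1},{"tx":0,"ty":0,"tz":0,"rx":0,"ry":0,"rz":0,"grip":-1}]'

```text
clock: 6.28
tcp_pos: [0.5558, -0.1102, 0.1017]
orientation: [1.433, 2.795, 0.0]
contact_force: [-0.6, -0.1, -0.3]
grip_width: 0.0851
```

Run:
```python
from h import *
o=obs(); f=eyes.grab_frame("wrist"); T=wristT(o,f); np.savez("w3.npz",T=T,**f)
im=cv2.convertScaleAbs(f["frame"],alpha=1.5)
for z,col in ((.085,(0,255,0)),(.125,(0,0,255))):
    a=np.linspace(0,2*np.pi,80)
    p=w2p(f,np.stack([.556+.02*np.cos(a),-.110+.02*np.sin(a),0*a+z],-1),T)
    cv2.polylines(im,[p.astype(int)],True,col,1)
cv2.imwrite("pics/w3.png",im)
d=(np.array([.556,-.110])-o["tcp_pos"][:2]); y=R.from_rotvec(o["orientation"]).as_matrix()[:2,1]
print("offset along jaw mm",1000*d@y, "tot",d*1000)
```

```text
t 6.275 p [ 0.5558 -0.1102  0.1017] yaxis yaw 35.71 zdir [ 0.001 -0.    -1.   ] F [-0.56 -0.09 -0.33] M [0.01 0.01 0.01] w 0.0851 j7 0.428
offset along jaw mm 0.2856742333878639 tot [0.24256121 0.15199606]
```

View pics/w3.png

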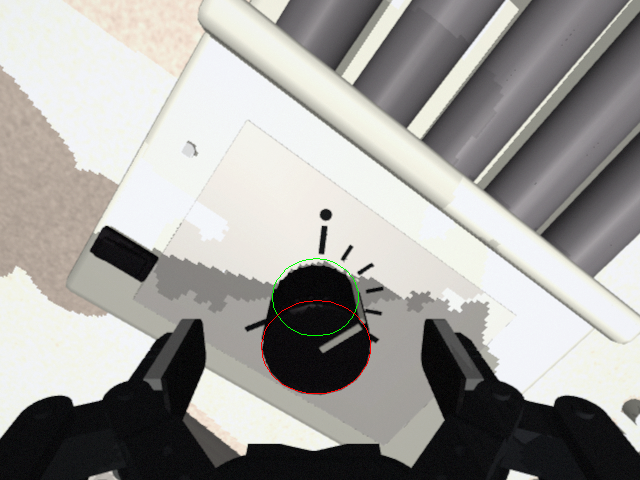

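Call:
drive_tool --commands '[{"tx":0.045,"ty":0.03,"tz":0,"rx":0,"ry":0,"rz":0,"grip":-0.1},{"tx":0,"ty":0,"tz":0,"rx":0,"ry":0,"rz":0,"grip":-0.1},{"tx":0,"ty":0,"tz":0,"rx":0,"ry":0,"rz":0,"grip":-0.1},{"tx":0,"ty":0,"tz":0,"rx":0,"ry":0,"rz":0,"grip":-0.1},{"tx":0,"ty":0,"tz":0,"rx":0,"ry":0,"rz":0,"grip":-0.1},{"tx":0,"ty":0,"tz":0,"rx":0,"ry":0,"rz":0,"grip":-0.1}]'

```text
clock: 7.08
tcp_pos: [0.5563, -0.1096, 0.1013]
orientation: [1.433, 2.795, -0.0]
contact_force: [0.8, -0.3, 0.1]
grip_width: 0.0471
```

Run:
```python
from h import *
o=obs(); f=eyes.grab_frame("wrist"); T=wristT(o,f); np.savez("w4.npz",T=T,**f)
im=cv2.convertScaleAbs(f["frame"],alpha=3)[220:480,150:490]
cv2.imwrite("pics/w4.png",cv2.resize(im,None,fx=2.2,fy=2.2))
```

```text
t 7.075 p [ 0.5563 -0.1096  0.1013] yaxis yaw 35.7 zdir [ 0. -0. -1.] F [ 0.8  -0.35  0.11] M [-0.06  0.02 -0.01] w 0.0471 j7 0.426
```

View pics/w4.png

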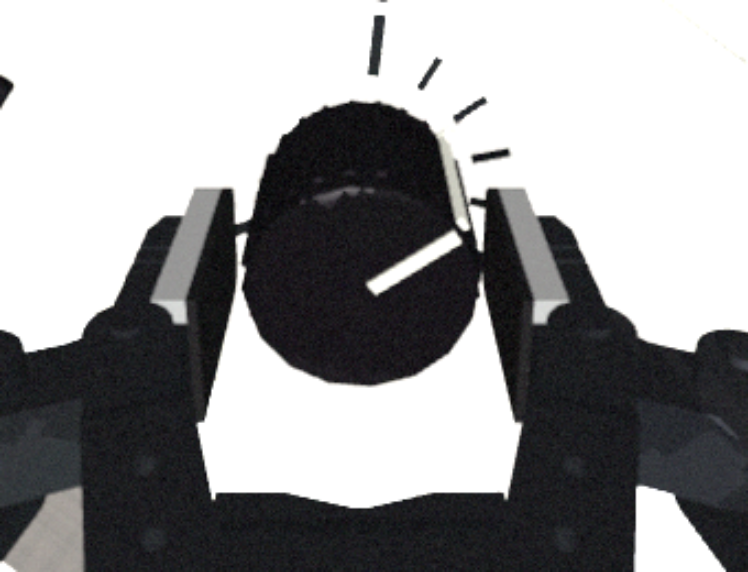

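The dial is centred between the pads with nearly even gaps (left edge about 240, right about 482 in the zoomed picture). Now I'll close.

Call:
drive_tool --commands '[{"tx":0,"ty":0,"tz":0,"rx":0,"ry":0,"rz":0,"grip":0.2},{"tx":0,"ty":0,"tz":0,"rx":0,"ry":0,"rz":0,"grip":0.4},{"tx":0,"ty":0,"tz":0,"rx":0,"ry":0,"rz":0,"grip":0.4},{"tx":0,"ty":0,"tz":0,"rx":0,"ry":0,"rz":0,"grip":0.4}]' --grip_force 35

```text
clock: 7.62
tcp_pos: [0.5565, -0.1094, 0.1014]
orientation: [1.433, 2.795, 0.0]
contact_force: [0.8, 1.0, 0.7]
grip_width: 0.0386
```

```bash
python3 -c "
from h import *
obs()"
```

```text
t 7.625 p [ 0.5565 -0.1094  0.1014] yaxis yaw 35.71 zdir [ 0.  0. -1.] F [0.82 1.01 0.66] M [ 0.17 -0.14 -0.01] w 0.0386 j7 0.426
```

Call:
drive_tool --commands '[{"tx":0,"ty":0,"tz":0.05,"rx":0,"ry":0,"rz":0,"grip":0.4},{"tx":0,"ty":0,"tz":0.05,"rx":0,"ry":0,"rz":0,"grip":0.4},{"tx":0,"ty":0,"tz":0,"rx":0,"ry":0,"rz":0,"grip":0.4}]'

```text
clock: 8.0
tcp_pos: [0.5565, -0.1094, 0.1031]
orientation: [1.433, 2.796, 0.001]
contact_force: [4.5, 0.5, -7.9]
grip_width: 0.0384
```

Call:
drive_tool --commands '[{"tx":0,"ty":0,"tz":0.05,"rx":0,"ry":0,"rz":0,"grip":0.4},{"tx":0,"ty":0,"tz":0.05,"rx":0,"ry":0,"rz":0,"grip":0.4},{"tx":0,"ty":0,"tz":0,"rx":0,"ry":0,"rz":0,"grip":0.4}]'

```text
clock: 8.38
tcp_pos: [0.5565, -0.1094, 0.1055]
orientation: [1.433, 2.795, 0.0]
contact_force: [3.8, 1.6, -6.1]
grip_width: 0.039
```

Call:
drive_tool --commands '[{"tx":0,"ty":0,"tz":0.05,"rx":0,"ry":0,"rz":0,"grip":0.4},{"tx":0,"ty":0,"tz":0,"rx":0,"ry":0,"rz":0,"grip":0.4}]'

```text
clock: 8.62
tcp_pos: [0.5565, -0.1094, 0.1065]
orientation: [1.433, 2.795, 0.0]
contact_force: [4.7, 1.8, -5.6]
grip_width: 0.0391
```

Call:
drive_tool --commands '[{"tx":0,"ty":0,"tz":0.04,"rx":0,"ry":0,"rz":0,"grip":0.4},{"tx":0,"ty":0,"tz":0,"rx":0,"ry":0,"rz":0,"grip":0.4}]'

```text
clock: 8.88
tcp_pos: [0.5565, -0.1094, 0.1073]
orientation: [1.433, 2.795, 0.0]
contact_force: [3.9, 2.1, -5.2]
grip_width: 0.0389
```

Call:
drive_tool --commands '[{"tx":0,"ty":0,"tz":0.025,"rx":0,"ry":0,"rz":0,"grip":0.4},{"tx":0,"ty":0,"tz":0,"rx":0,"ry":0,"rz":0,"grip":0.4}]'

```text
clock: 9.12
tcp_pos: [0.5564, -0.1095, 0.1074]
orientation: [1.433, 2.795, 0.001]
contact_force: [4.7, 2.2, -9.0]
grip_width: 0.0391
```

Run:
```python
from h import *
o=obs(); f=eyes.grab_frame("wrist"); T=wristT(o,f); np.savez("w5.npz",T=T,**f)
im=cv2.convertScaleAbs(f["frame"],alpha=3)[220:480,150:490]
cv2.imwrite("pics/w5.png",cv2.resize(im,None,fx=2.2,fy=2.2))
```

```text
t 9.125 p [ 0.5564 -0.1095  0.1074] yaxis yaw 35.71 zdir [ 0.  0. -1.] F [ 4.69  2.22 -8.99] M [ 0.42 -1.18 -0.02] w 0.0391 j7 0.432
```

View pics/w5.png

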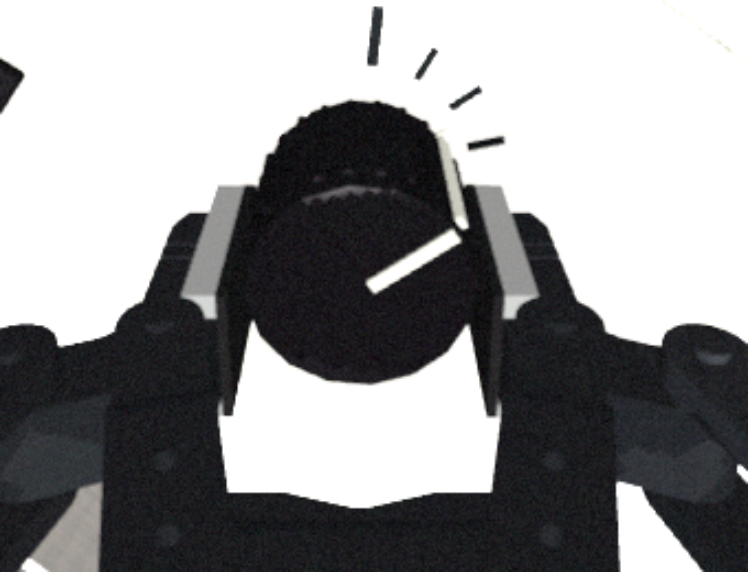

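Call:
drive_tool --commands '[{"tx":0,"ty":0,"tz":0.015,"rx":0,"ry":0,"rz":0,"grip":0.4},{"tx":0,"ty":0,"tz":0,"rx":0,"ry":0,"rz":0,"grip":0.4}]'

```text
clock: 9.43
tcp_pos: [0.5564, -0.1094, 0.1074]
orientation: [-1.433, -2.796, -0.001]
contact_force: [6.2, 1.6, -11.7]
grip_width: 0.0389
```

Pulling a further 0.3 mm raised the force to 11.7 N with no motion, so the dial is at its upper stop after about 6 mm of lift. I'll relax a little, then turn the first click.

Call:
drive_tool --commands '[{"tx":0,"ty":0,"tz":-0.03,"rx":0,"ry":0,"rz":0,"grip":0.4},{"tx":0,"ty":0,"tz":0,"rx":0,"ry":0,"rz":-0.4,"grip":0.4},{"tx":0,"ty":0,"tz":0,"rx":0,"ry":0,"rz":-0.4,"grip":0.4},{"tx":0,"ty":0,"tz":0,"rx":0,"ry":0,"rz":-0.4,"grip":0.4}]' --grip_force 50

```text
clock: 9.93
tcp_pos: [0.5563, -0.1096, 0.1074]
orientation: [1.665, 2.664, -0.0]
contact_force: [4.2, 2.2, -6.2]
grip_width: 0.0381
```

```bash
python3 -c "
from h import *
obs()"
```

```text
t 9.925 p [ 0.5563 -0.1096  0.1074] yaxis yaw 26.0 zdir [-0. -0. -1.] F [ 4.24  2.24 -6.17] M [ 0.39 -0.76  0.1 ] w 0.0381 j7 0.284
```

Call:
drive_tool --commands '[{"tx":0,"ty":0,"tz":0,"rx":0,"ry":0,"rz":-0.4,"grip":0.4},{"tx":0,"ty":0,"tz":0,"rx":0,"ry":0,"rz":-0.4,"grip":0.4},{"tx":0,"ty":0,"tz":0,"rx":0,"ry":0,"rz":-0.4,"grip":0.4},{"tx":0,"ty":0,"tz":0,"rx":0,"ry":0,"rz":-0.4,"grip":0.4},{"tx":0,"ty":0,"tz":0,"rx":0,"ry":0,"rz":-0.2,"grip":0.4},{"tx":0,"ty":0,"tz":0,"rx":0,"ry":0,"rz":0,"grip":0.4}]'

```text
clock: 10.68
tcp_pos: [0.5561, -0.1096, 0.1074]
orientation: [-1.983, -2.437, 0.001]
contact_force: [2.8, 1.7, -3.8]
grip_width: 0.0385
```

Run:
```python
from h import *
o=obs(); f=eyes.grab_frame("wrist"); T=wristT(o,f); np.savez("w6.npz",T=T,**f)
im=cv2.convertScaleAbs(f["frame"],alpha=2)[180:480,110:530]
cv2.imwrite("pics/w6.png",cv2.resize(im,None,fx=1.9,fy=1.9))
```

```text
t 10.675 p [ 0.5561 -0.1096  0.1074] yaxis yaw 11.72 zdir [-0. -0. -1.] F [ 2.78  1.74 -3.85] M [ 0.34 -0.6  -0.01] w 0.0385 j7 0.068
```

View pics/w6.png

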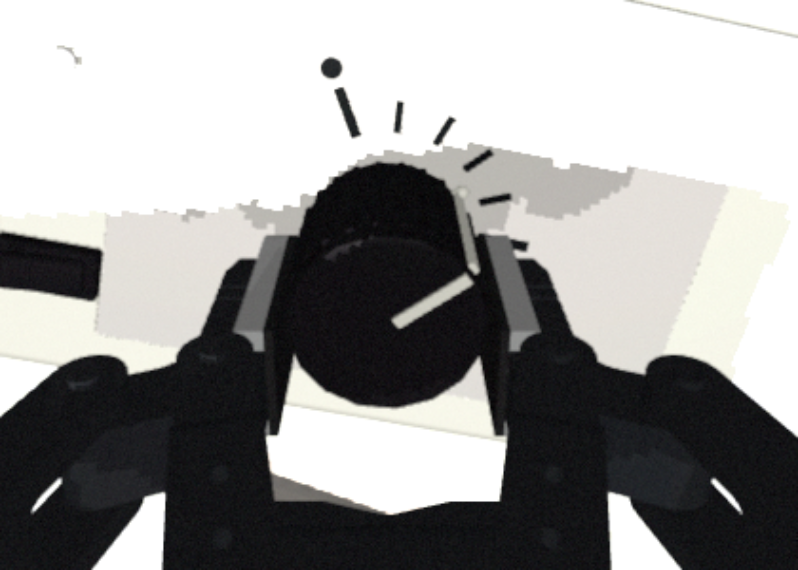

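The pointer now stands at mark 3 (tip near (462,188) in the zoomed picture), and the line has not moved relative to the pads, so nothing slipped. Three clicks remain.

Call:
drive_tool --commands '[{"tx":0,"ty":0,"tz":0,"rx":0,"ry":0,"rz":-0.5,"grip":0.4},{"tx":0,"ty":0,"tz":0,"rx":0,"ry":0,"rz":-0.5,"grip":0.4},{"tx":0,"ty":0,"tz":0,"rx":0,"ry":0,"rz":-0.5,"grip":0.4},{"tx":0,"ty":0,"tz":0,"rx":0,"ry":0,"rz":-0.5,"grip":0.4},{"tx":0,"ty":0,"tz":0,"rx":0,"ry":0,"rz":-0.5,"grip":0.4},{"tx":0,"ty":0,"tz":0,"rx":0,"ry":0,"rz":-0.5,"grip":0.4},{"tx":0,"ty":0,"tz":0,"rx":0,"ry":0,"rz":0,"grip":0.4}]'

```text
clock: 11.6
tcp_pos: [0.5558, -0.1096, 0.1073]
orientation: [-2.445, -1.972, 0.002]
contact_force: [0.7, 1.9, -0.7]
grip_width: 0.0386
```

Call:
drive_tool --commands '[{"tx":0,"ty":0,"tz":0,"rx":0,"ry":0,"rz":-0.5,"grip":0.4},{"tx":0,"ty":0,"tz":0,"rx":0,"ry":0,"rz":-0.5,"grip":0.4},{"tx":0,"ty":0,"tz":0,"rx":0,"ry":0,"rz":-0.5,"grip":0.4},{"tx":0,"ty":0,"tz":0,"rx":0,"ry":0,"rz":-0.5,"grip":0.4},{"tx":0,"ty":0,"tz":0,"rx":0,"ry":0,"rz":-0.5,"grip":0.4},{"tx":0,"ty":0,"tz":0,"rx":0,"ry":0,"rz":-0.5,"grip":0.4},{"tx":0,"ty":0,"tz":0,"rx":0,"ry":0,"rz":0,"grip":0.4}]'

```text
clock: 12.48
tcp_pos: [0.5555, -0.1094, 0.1073]
orientation: [-2.801, -1.421, 0.002]
contact_force: [-1.3, 2.4, 1.0]
grip_width: 0.0383
```

```bash
python3 -c "
from h import *
obs()"
```

```text
t 12.475 p [ 0.5555 -0.1094  0.1073] yaxis yaw -36.18 zdir [-0.002  0.    -1.   ] F [-1.25  2.37  0.98] M [ 0.43  0.42 -0.02] w 0.0383 j7 -0.659
```

Call:
drive_tool --commands '[{"tx":0,"ty":0,"tz":0,"rx":0,"ry":0,"rz":-0.5,"grip":0.4},{"tx":0,"ty":0,"tz":0,"rx":0,"ry":0,"rz":-0.5,"grip":0.4},{"tx":0,"ty":0,"tz":0,"rx":0,"ry":0,"rz":-0.5,"grip":0.4},{"tx":0,"ty":0,"tz":0,"rx":0,"ry":0,"rz":-0.5,"grip":0.4},{"tx":0,"ty":0,"tz":0,"rx":0,"ry":0,"rz":-0.5,"grip":0.4},{"tx":0,"ty":0,"tz":0,"rx":0,"ry":0,"rz":-0.5,"grip":0.4},{"tx":0,"ty":0,"tz":0,"rx":0,"ry":0,"rz":0,"grip":0.4}]'

```text
clock: 13.35
tcp_pos: [0.5553, -0.1091, 0.1073]
orientation: [-3.035, -0.809, 0.003]
contact_force: [-3.3, 3.2, 2.7]
grip_width: 0.0385
```

Run:
```python
from h import *
o=obs(); f=eyes.grab_frame("wrist"); T=wristT(o,f); np.savez("w7.npz",T=T,**f)
im=cv2.convertScaleAbs(f["frame"],alpha=2)[180:480,110:530]
cv2.imwrite("pics/w7.png",cv2.resize(im,None,fx=1.9,fy=1.9))
s=eyes.grab_frame("scene"); im=cv2.convertScaleAbs(s["frame"],alpha=1.5)[180:380,200:510]
cv2.imwrite("pics/s7.png",cv2.resize(im,None,fx=2.5,fy=2.5))
```

```text
t 13.35 p [ 0.5553 -0.1091  0.1073] yaxis yaw -60.13 zdir [-0.002  0.    -1.   ] F [-3.31  3.23  2.69] M [0.76 0.91 0.02] w 0.0385 j7 -1.022
```

View pics/w7.png

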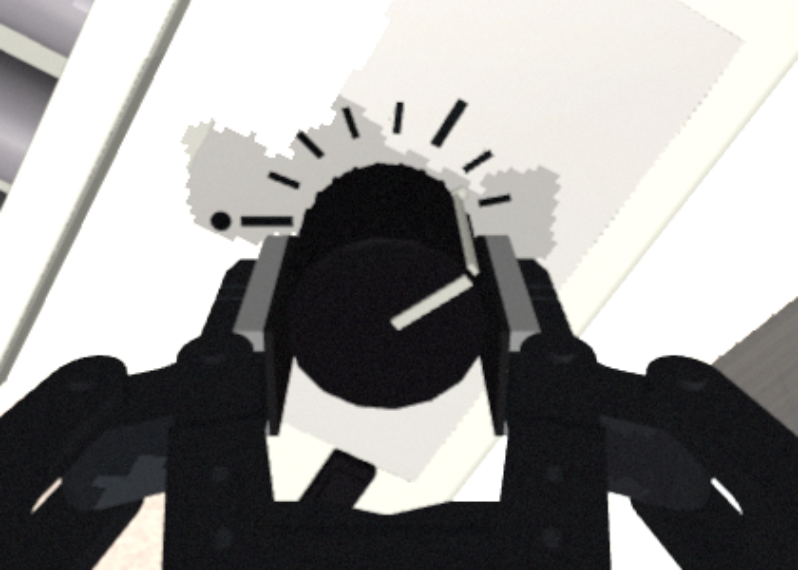

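View pics/s7.png

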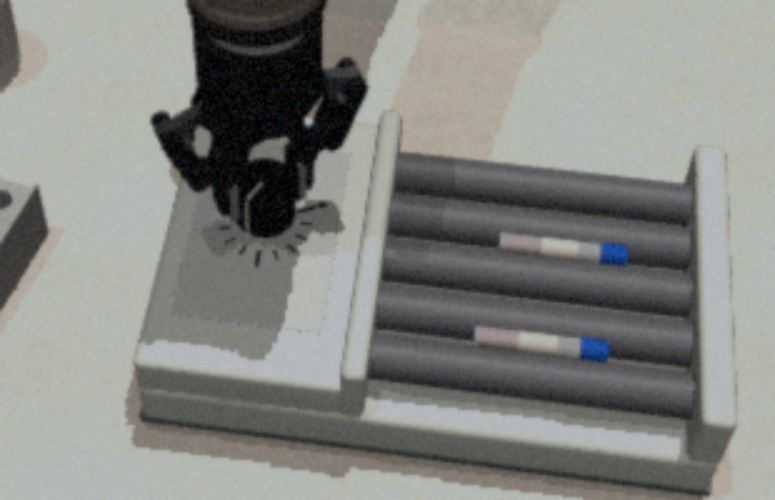

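Counting from the dot, the pointer stands at mark 6, and the mixer and tubes look undisturbed. Now I'll press down in small steps.

Call:
drive_tool --commands '[{"tx":0,"ty":0,"tz":-0.05,"rx":0,"ry":0,"rz":0,"grip":0.4},{"tx":0,"ty":0,"tz":-0.05,"rx":0,"ry":0,"rz":0,"grip":0.4},{"tx":0,"ty":0,"tz":-0.05,"rx":0,"ry":0,"rz":0,"grip":0.4},{"tx":0,"ty":0,"tz":0,"rx":0,"ry":0,"rz":0,"grip":0.4}]'

```text
clock: 13.95
tcp_pos: [0.5553, -0.1091, 0.1041]
orientation: [-3.034, -0.81, 0.003]
contact_force: [-3.8, 3.4, 2.6]
grip_width: 0.0384
```

Call:
drive_tool --commands '[{"tx":0,"ty":0,"tz":-0.05,"rx":0,"ry":0,"rz":0,"grip":0.4},{"tx":0,"ty":0,"tz":-0.05,"rx":0,"ry":0,"rz":0,"grip":0.4},{"tx":0,"ty":0,"tz":0,"rx":0,"ry":0,"rz":0,"grip":0.4}]'

```text
clock: 14.32
tcp_pos: [0.5553, -0.1091, 0.1021]
orientation: [-3.034, -0.81, 0.003]
contact_force: [-4.4, 3.3, 3.0]
grip_width: 0.0384
```

Call:
drive_tool --commands '[{"tx":0,"ty":0,"tz":-0.05,"rx":0,"ry":0,"rz":0,"grip":0.4},{"tx":0,"ty":0,"tz":-0.05,"rx":0,"ry":0,"rz":0,"grip":0.4},{"tx":0,"ty":0,"tz":0,"rx":0,"ry":0,"rz":0,"grip":0.4}]'

```text
clock: 14.7
tcp_pos: [0.5553, -0.1091, 0.1001]
orientation: [-3.034, -0.81, 0.003]
contact_force: [-4.1, 2.4, 2.3]
grip_width: 0.0387
```

Call:
drive_tool --commands '[{"tx":0,"ty":0,"tz":-0.035,"rx":0,"ry":0,"rz":0,"grip":0.4},{"tx":0,"ty":0,"tz":0,"rx":0,"ry":0,"rz":0,"grip":0.4}]'

```text
clock: 14.95
tcp_pos: [0.5553, -0.1091, 0.0994]
orientation: [-3.034, -0.81, 0.003]
contact_force: [-3.6, 3.7, 2.3]
grip_width: 0.0388
```

Call:
drive_tool --commands '[{"tx":0,"ty":0,"tz":-0.025,"rx":0,"ry":0,"rz":0,"grip":0.4},{"tx":0,"ty":0,"tz":0,"rx":0,"ry":0,"rz":0,"grip":0.4}]'

```text
clock: 15.2
tcp_pos: [0.5553, -0.1091, 0.0992]
orientation: [-3.034, -0.81, 0.003]
contact_force: [-5.5, 3.9, 5.3]
grip_width: 0.0387
```

Call:
drive_tool --commands '[{"tx":0,"ty":0,"tz":-0.03,"rx":0,"ry":0,"rz":0,"grip":0.4},{"tx":0,"ty":0,"tz":0,"rx":0,"ry":0,"rz":0,"grip":0.4}]'

```text
clock: 15.45
tcp_pos: [0.5554, -0.1092, 0.0992]
orientation: [-3.034, -0.809, 0.003]
contact_force: [-6.5, 4.2, 8.8]
grip_width: 0.0383
```

Call:
drive_tool --commands '[{"tx":0,"ty":0,"tz":-0.03,"rx":0,"ry":0,"rz":0,"grip":0.4},{"tx":0,"ty":0,"tz":0,"rx":0,"ry":0,"rz":0,"grip":0.4}]'

```text
clock: 15.7
tcp_pos: [0.5554, -0.1091, 0.0991]
orientation: [-3.035, -0.809, 0.003]
contact_force: [-8.0, 4.2, 15.5]
grip_width: 0.0384
```

```bash
python3 -c "
from h import *
obs()"
```

```text
t 15.7 p [ 0.5554 -0.1091  0.0991] yaxis yaw -60.13 zdir [-0.002  0.001 -1.   ] F [-7.96  4.18 15.45] M [0.97 1.87 0.01] w 0.0384 j7 -1.024
```

The dial stopped after 8.2 mm of downward travel, with the force rising to 15.5 N and no further motion, so it is home. I'll relax and let go.

Call:
drive_tool --commands '[{"tx":0,"ty":0,"tz":0.05,"rx":0,"ry":0,"rz":0,"grip":0.4},{"tx":0,"ty":0,"tz":0,"rx":0,"ry":0,"rz":0,"grip":0.4},{"tx":0,"ty":0,"tz":0,"rx":0,"ry":0,"rz":0,"grip":-0.6},{"tx":0,"ty":0,"tz":0,"rx":0,"ry":0,"rz":0,"grip":-0.6},{"tx":0,"ty":0,"tz":0,"rx":0,"ry":0,"rz":0,"grip":-0.6},{"tx":0,"ty":0,"tz":0,"rx":0,"ry":0,"rz":0,"grip":-0.6},{"tx":0,"ty":0,"tz":0,"rx":0,"ry":0,"rz":0,"grip":-0.6}]'

```text
clock: 16.58
tcp_pos: [0.5564, -0.1096, 0.0989]
orientation: [3.036, 0.805, 0.0]
contact_force: [0.5, -0.3, 0.6]
grip_width: 0.0684
```

Run:
```python
from h import *
o=obs(); f=eyes.grab_frame("wrist")
im=cv2.convertScaleAbs(f["frame"],alpha=2)[180:480,110:530]
cv2.imwrite("pics/w8.png",cv2.resize(im,None,fx=1.9,fy=1.9))
```

```text
t 16.575 p [ 0.5564 -0.1096  0.0989] yaxis yaw -60.29 zdir [ 0. -0. -1.] F [ 0.55 -0.31  0.57] M [ 0.03 -0.02  0.03] w 0.0684 j7 -1.027
```

View pics/w8.png

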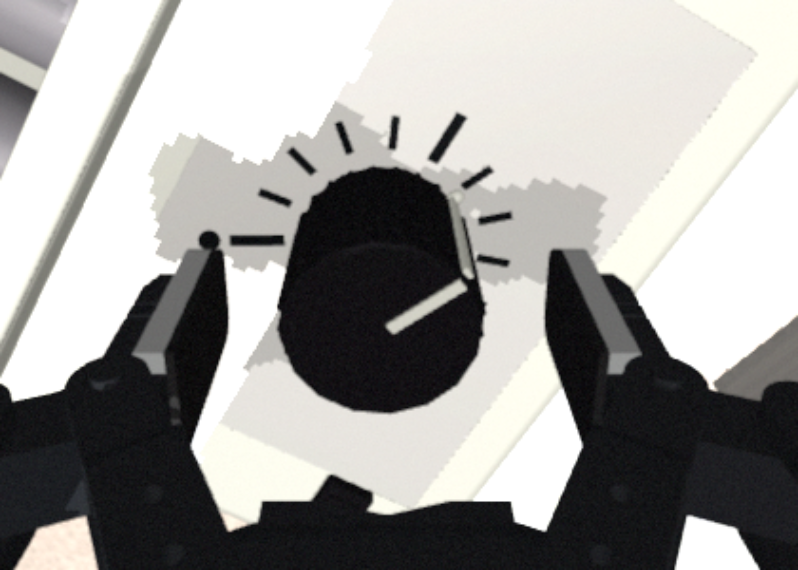

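The jaws are clear of the dial and the pointer is at mark 6. I'll go straight up, then check height, angle and mixer pose.

Call:
drive_tool --commands '[{"tx":0,"ty":0,"tz":0.5,"rx":0,"ry":0,"rz":0,"grip":-0.6},{"tx":0,"ty":0,"tz":1,"rx":0,"ry":0,"rz":0,"grip":-0.6},{"tx":0,"ty":0,"tz":1,"rx":0,"ry":0,"rz":0,"grip":-0.6},{"tx":0,"ty":0,"tz":1,"rx":0,"ry":0,"rz":0,"grip":-0.8},{"tx":0,"ty":0,"tz":1,"rx":0,"ry":0,"rz":0,"grip":-1},{"tx":0,"ty":0,"tz":1,"rx":0,"ry":0,"rz":0,"grip":-1},{"tx":-0.5,"ty":0,"tz":1,"rx":0,"ry":0,"rz":0,"grip":-1},{"tx":0,"ty":0,"tz":0,"rx":0,"ry":0,"rz":0,"grip":-1},{"tx":0,"ty":0,"tz":0,"rx":0,"ry":0,"rz":0,"grip":-1}]'

```text
clock: 17.75
tcp_pos: [0.5458, -0.1096, 0.2285]
orientation: [-3.037, -0.805, 0.001]
contact_force: [0.1, 0.5, -0.7]
grip_width: 0.0855
```

Run:
```python
from h import *
o=obs(); f=eyes.grab_frame("wrist"); T=wristT(o,f)
D=f["range_z"]
v,u=np.mgrid[0:480,0:640]
def stats(f,T):
    D=f["range_z"]
    P=np.stack([(u-f["cx"])/f["fx"]*D,(v-f["cy"])/f["fy"]*D,D],-1)@T[:3,:3].T+T[:3,3]
    q=P[D>0]; d=np.hypot(q[:,0]-.556,q[:,1]+.110)
    top=q[(d<.014)&(q[:,2]>.1)&(q[:,2]<.14)]; deck=q[(d>.035)&(d<.045)&(q[:,2]<.095)]
    print("top",np.median(top[:,2]).round(4),"deck",np.median(deck[:,2]).round(4))
stats(f,T); w=np.load("w1.npz"); stats(w,w["T"])
C=np.array([.556,-.110]); ppm=5; n=400; ims=[]
for z in (.085,.123):
    r_,c_=np.mgrid[0:n,0:n]
    X=C[0]-(r_-n/2)/ppm/1000; Y=C[1]-(c_-n/2)/ppm/1000
    uv=w2p(f,np.stack([X,Y,np.full_like(X,z)],-1),T).astype(np.float32)
    im=cv2.convertScaleAbs(cv2.remap(f["frame"],uv[...,0],uv[...,1],cv2.INTER_CUBIC),alpha=2.)
    ims.append(im)
cv2.imwrite("pics/rect9.png",np.hstack(ims))
for n in ("scene","top"):
    g=eyes.grab_frame(n); a=np.load(n+"0.npz")["frame"]; b=g["frame"]
    df=cv2.absdiff(cv2.GaussianBlur(a,(3,3),0),cv2.GaussianBlur(b,(3,3),0))
    s=(slice(180,380),slice(60,510)) if n=="scene" else (slice(120,310),slice(150,550))
    st=np.vstack([cv2.convertScaleAbs(b[s],alpha=1.5),cv2.convertScaleAbs(df[s],alpha=3)])
    cv2.imwrite(f"pics/{n}9.png",cv2.resize(st,None,fx=1.45,fy=1.45))
```

```text
t 17.75 p [ 0.5458 -0.1096  0.2285] yaxis yaw -60.3 zdir [-0.001  0.    -1.   ] F [ 0.06  0.52 -0.74] M [-0.   -0.03  0.01] w 0.0855 j7 -1.0
top 0.1239 deck 0.0864
top 0.1264 deck 0.0866
```

View pics/rect9.png

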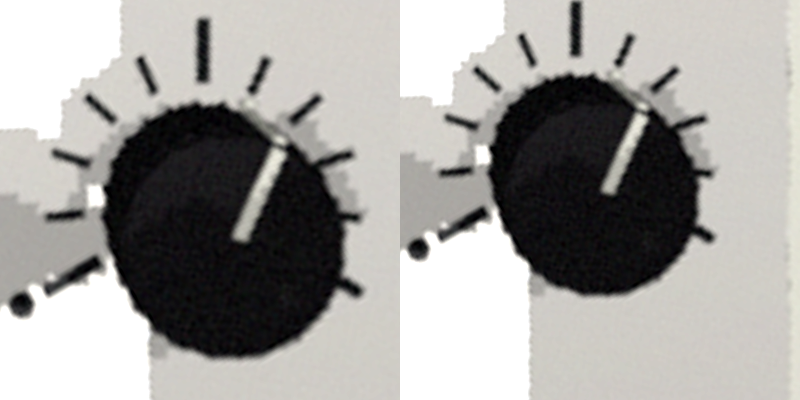

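View pics/scene9.png

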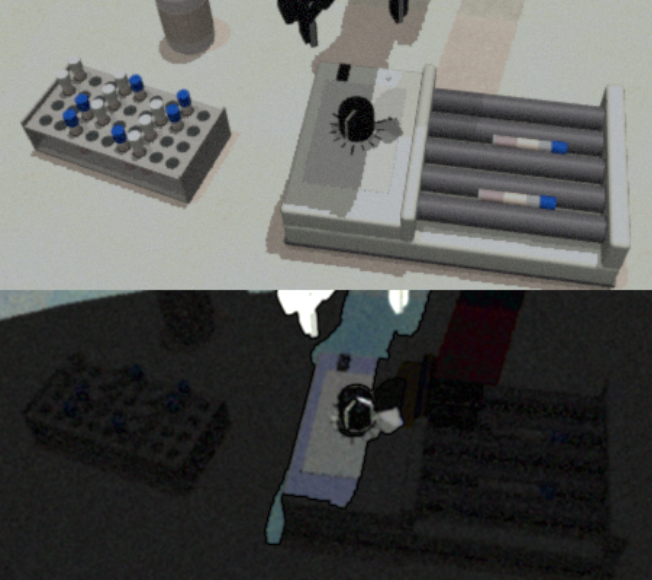

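View pics/top9.png

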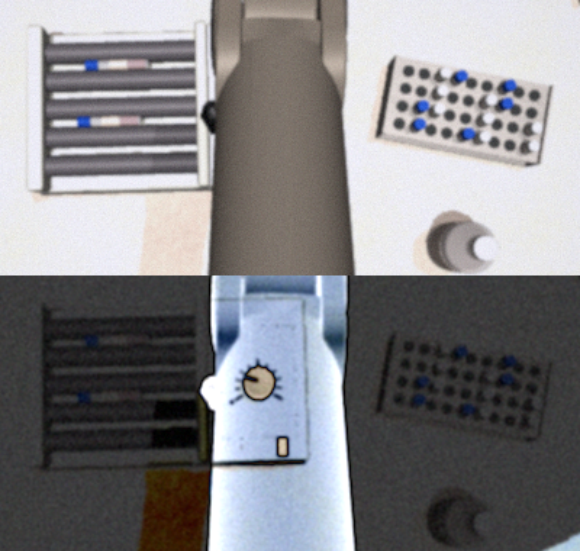

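```bash
python3 -c "
from bench import workorder
print(workorder.hand_in())"
```

```text
the job is handed in; nothing more can be done
None
```

The mixer's dial is at mark 6 and pressed home, the gripper has let go, and I handed the job in at about 18 s of the 72 s. The hand-in reports no verdict.

**What I did:**
- The dial started at mark 2, about 2 mm above home.
- I lifted it about 6 mm to its upper stop. The last pull reached 11.7 N with no further motion.
- I turned it four clicks clockwise (95.8° measured) with no slip in the grip.
- I pressed it down 8.2 mm until it stopped, with 15.5 N at the end, then let go and backed straight up.

**Last checks:**
- The wrist picture shows the pointer and the white line at mark 6, counted from the dotted 0.
- The dial top measures 37.5 mm above the deck by the wrist camera's depth reading, against 38 mm at home. The press itself stopped after 8.2 mm, where 8 mm was expected.
- I did not test the lock by trying to turn the dial once it was home.
- The before/after pictures show no movement of the mixer, tubes, rack or bottle. The arm hid the deck in the last top view, so there I relied on the scene and wrist cameras.

My first three move calls were refused because rows left out some values. The arm did not move on those.

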